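Lift the hot lid off the shop's egg pot with the lid lifter

TASK

The eggs on the shop counter's hot plate are done: take the T-handled lid lifter from its stand, hook it under the lid's folded-down loop, swing the loop upright and lift the lid off the pot so that it hangs level; the valve and thermometer weigh it unevenly, so if it dips to one side set it back and shift the hook along the loop. Carry it level to the cork trivet, lower it gently with the lifter, flat and centred, then unhook and hang the lifter back in the notches of its stand. The lid and pot are hot, so touch them with the lifter only, do not strike or bear down hard on the lid, and leave the pot and the other things on the counter where they stand.

Things in the scene. Friction and masses are not known exactly. Their poses are not given: they have to be found in the camera images.
- lid: Round flat steel pot lid, 166 mm across, 0.25 to 0.5 kg with all it carries. Origin: centre of its underside; z up. A step below (144 mm across, 6 mm deep) drops into the pot; the flange above it sits on the rim. The flat top is 14 mm above the origin, 150 mm across. The loop's pivot runs along the lid's y, over its centre, 24 mm above the origin. The loop lies towards the lid's -x.
- lid_loop (a joint): Angle of the loop handle, rad: 0 = folded down on its stop towards the lid's -x (pivot to bar then still rises 0.13 rad from the lid's plane, leaving 12.5 mm of room between bar and flat top); 1.44 = upright over the lid's centre; 2.0 = stop beyond upright. A little stiff (about 0.15 N at the bar moves it): it stays where it is left.
- loop_bar (a point): Centre of the loop's straight bar: 7 mm round rod, 58 mm long along the lid's y, its axis 45 mm from the pivot. Moves with the loop. A steam valve (lid's y = +60 mm) and a dial thermometer (-60 mm), up to 30 mm tall, stand on the lid; their weights are unknown (20 to 120 g each), so the lid's balance point lies up to 17 mm either way along the bar.
- pot: Shallow steel pot, 160 mm across, 65 mm high, with side handles along its y reaching 112 mm from the centre. Origin: centre of its underside. The rim is 65 mm above the origin; with the lid on, the lid's origin is 59 mm above the pot's. It stands loose on the hot plate.
- hotplate: Low white electric hot plate with a round dark plate, 215 x 225 mm, 40 mm high, fixed; the pot stands on it. Origin: centre of its underside, on the counter.
- trivet: Round cork trivet, 190 mm across and 12 mm thick, fixed on the counter: the resting place for the lid. Origin: centre of its underside.
- lifter_grip (a point): Centre of the lid lifter's wooden T-handle: bar 104 (y) x 20 x 20 mm. z up; x is the way the hook's tip points. It hangs upright in the stand. From the handle's middle a dark steel stem goes straight down, then cranks over to the -x side (its back at x = -15 mm, below 30 mm under the handle) and turns forward into a hook lying straight under the handle. Whole lifter 0.17 kg.
- lifter_hook (a point): Middle of the hook, 106 mm below the handle's centre, on the upper face of its flat tongue (6 mm wide, 4 mm thick), where the loop's bar rests when carried. Axes as the lifter's. The tongue runs from the stem (front face at x = -11 mm) to an upturned tip (x = 11 to 15 mm) that stands 6 mm above the tongue's upper face.
- lifter: The lifter as a whole. Origin: on the underside of the hook's tongue, 110 mm below the handle's centre, 4 mm below the hook point; axes as the handle's.
- stand_notch (a point): Place of the handle's centre when the lifter hangs in its fixed grey steel stand, 132 mm above the counter. Foot plate 85 x 110 mm; two uprights 8 mm thick, 42 mm either way along y, each with an open notch 25 mm wide (x), floor at 122 mm, sides to 136 mm, flared tips to 150 mm. The handle lies along y in both notches, either way round; the hook hangs between.
- mug: Glass mug, 76 mm across, 110 mm high, handle at its +y. Origin: centre of its underside. To be left alone.
- flask: Steel vacuum flask, 66 mm across, 192 mm high. Origin: centre of its underside. To be left alone.
- carton: Teal sock carton 150 x 85 x 46 mm (x, y, z). Origin: centre of its underside. To be left alone.
Not all that is in view belongs to the job. There is more than one size of the lifter; the job needs the largest.

How it is judged (in metres and radians):
On the way, in this order (a step that is already met when the one before it is completed fails the run):
1. the lid hangs level (within 4 degrees) from the lifter, its underside at least 10 mm above the pot's rim (z of lid in the frame of pot above 0.075 m and contact force between lifter and lid above 1 N and angle between lid's own z axis and vertical below 0.07 rad), for 0.3 s.
2. the lid hangs level (within 4 degrees) from the lifter over the trivet, clear of it (horizontal distance between lid and trivet below 0.05 m and z of lid in the frame of trivet above 0.016 m and contact force between lifter and lid above 1 N and angle between lid's own z axis and vertical below 0.07 rad), for 0.2 s.
3. the lid stands flat on the trivet with the lifter's hook still under its loop (contact force between lid and trivet above 0.8 N and distance between lifter_hook and loop_bar below 0.025 m and horizontal distance between lid and trivet below 0.03 m and angle between lid's own z axis and vertical below 0.06 rad), for 0.1 s.
At the end, for the whole second after the job is handed in: Lid at rest flat on the trivet (3 degrees), centred within 30 mm, free of the lifter; lifter at rest in its stand, upright and in line within 10 degrees, handle within 15 mm of its place in the notches; pot upright within 25 mm of its start (horizontal distance between lid and trivet below 0.03 m and z of lid in the frame of trivet between 0.008 and 0.016 m and angle between lid's own z axis and vertical below 0.06 rad and linear speed of each of lid, lifter below 0.02 m/s and contact force between lifter and lid below 0.1 N and distance between lifter_grip and stand_notch below 0.015 m and angle between lifter's own z axis and vertical below 0.175 rad and angle between the y axis of lifter_grip and the y axis of stand_notch, either way round below 0.175 rad and contact force between lifter and the fingers below 0.1 N and distance of pot from where it was at the start of the episode below 0.025 m and angle between pot's own z axis and vertical below 0.1 rad); the robot touches nothing.
It fails at once if the hot lid or pot is touched by the fingers or the arm (contact force between any of the fingers, the arm and lid above 0.5 N or contact force between any of the fingers, the arm and pot above 0.5 N).
It fails at once if the lid tips more than 30 degrees from level (angle between lid's own z axis and vertical above 0.52 rad).
It fails at once if the lifter strikes or bears on the lid with more than 60 N (contact force between lifter and lid above 60 N).
It fails at once if the lid falls or is flung (faster than 0.6 m/s) (linear speed of lid above 0.6 m/s).
It fails at once if the pot is shifted by more than 25 mm, or the mug, flask or carton by more than 30 mm (distance of pot from where it was at the start of the episode above 0.025 m or distance of any of mug, flask, carton from where it was at the start of the episode above 0.03 m).
It also fails if it takes over 72 s, if anything falls off the work surface, if the arm or the gripper's body presses on something with over 40 N, if the wrist force passes 120 N, or if a joint passes its speed limit or range.

ROBOT

A 6-joint arm with a two-finger parallel gripper is mounted at the origin on the work surface. World frame = base frame: x ahead of the robot, y to its left, z up, the work surface at z = 0. Lengths are in mm, angles in rad, forces in N, time in s.
With the tool pointing down it reaches from about 300 to 875 mm from the base axis. Payload 6.4 kg.
Tool frame: the origin (TCP) lies at the very end of the fingers, on their centre line; the grasp point (between the pads) lies 19 mm behind it; z points along the fingers, y is the line along which they close (so a half turn about z gives the same grasp; the last joint's range is limited). The gripper opens to 88 mm and grips with 3 to 60 N. Pads are 18 mm wide; open, the fingers measure 123 mm over their backs; the gripper's body (75 mm by 187 mm) begins 45 mm behind the grasp point.
Start: joints at [0.933, 0.181, 1.607, -0, 1.354, -0.206], TCP at [240.632, 522.243, 238.714] pointing down, gripper open.
Joint ranges: [-2.99, 2.99], [-0.89, 2.07], [0.3, 2.58], [-1.14, 4.28], [0, 2.63], [-3.12, 3.12]. Speed limits (rad/s): [2.57, 2.57, 3.01, 3.14, 3.14, 3.14].

INTERFACE

Orientations are given as a unit quaternion [w, x, y, z].
In Python, from rig import status, vision, env gives the robot as it stands. The module is installed in compiled form; this text tells all that it offers.
- The arm moves only by the shell command python3 -m inch 'ROWS'. ROWS is JSON, a list of rows, each a list of 3 entries, a list of its own where there are three numbers: the finger opening in mm, from 0 to 88.1, then the shift along the world's x, y, z in mm, then the turn, a rotation vector about the world's x, y, z in rad. A call has 1 to 10 rows; each row is the pose to reach, as a shift and turn from the pose commanded when the call began; what a row does not reach only later rows make up. A row lasts 1/8 s, in which the tool goes at most 62.5 mm and 10.7 degrees, less where a joint would pass 70% of its speed; a pose out of reach is approached as far as the arm can. A call with a gripper value outside its range is refused whole. The fingers move at their own pace and stop on an object; the grip force is fixed at half the most. Time passes only in rows, so rows that repeat a pose let the fingers close. It gives the time, the measured TCP pose, the force, the opening and the grip force at its end, in the units of the state.
- status.state(): the state, without advancing time (a new reading comes with each control period).
- vision.grab_frame(name): name is "scene" or "top"; returns a dict with "img" (384x512x3 uint8, red, green, blue), "intrinsics" (3x3 intrinsics, pixels), "camera_from_world" (4x4, takes a point from world to camera coordinates). Camera axes: x right, y up, looking along -z (the intrinsics and any distortion apply to the point x, -y, -z); pixel columns grow to the right and rows downward; lengths in mm; the calibration is good to about 2 mm. A picture is of the moment at which its call begins. There is no depth.
- env.hand_in(): hands the job in; it is judged then, once.
The state is a dict: "time_s": time; "q": joint angles; "joint_velocities": joint speeds; "tau": joint torques, N m; "eef_pos": TCP position; "tcp_rot": TCP orientation; "force": force on the tool from outside, world axes, zero at the start; "torque": the same for the moment, N m; "gripper_width": finger opening in mm; "grasp_force": force on a finger pad.
Only numpy, scipy, OpenCV 4.12 (cv2) and the standard library are available. Lean on these libraries where they do the work, as an engineer would, in place of code of your own. Each camera call takes 0.05 s, during which the arm holds its last target. There are 200 camera calls.

## Working session

There is one attempt and no reset: what is moved stays moved. The work goes in short steps, Python scripts to look and compute and a shell command to move; the robot and the scene stay as the last step left them, time stands still between calls to the robot, and variables do not carry over. Pictures are saved under pics/ and viewed, at most 10 in all, crops included, and the job is handed in when it is done.

```bash
mkdir -p pics; cat > h.py <<'E'
import numpy as np, cv2
from rig import status, vision
def grab(n,f=None):
    d=vision.grab_frame(n); 
    if f: cv2.imwrite(f,cv2.cvtColor(d["img"],cv2.COLOR_RGB2BGR))
    return d
def proj(d,P):
    P=np.atleast_2d(P); M=np.array(d["camera_from_world"]); c=P@M[:3,:3].T+M[:3,3]
    c=c*[1,-1,-1]; u=c@np.array(d["intrinsics"]).T; return u[:,:2]/u[:,2:]
def ray(d,uv,z):
    M=np.array(d["camera_from_world"]);R=M[:3,:3];o=-R.T@M[:3,3]
    v=np.linalg.inv(np.array(d["intrinsics"]))@[uv[0],uv[1],1]; v=R.T@(v*[1,-1,-1])
    return o+v*(z-o[2])/v[2]
E
python3 - <<'E'
from h import *
import pickle
D={}
for n in("top","scene"):
    d=grab(n); D[n]=d; print(d.keys(), np.round(ray(d,(256,192),0)), d["intrinsics"])
    M=np.array(d["camera_from_world"]);print(-M[:3,:3].T@M[:3,3])
    cv2.imwrite(f"pics/{n}0.png",cv2.resize(cv2.cvtColor(d["img"],cv2.COLOR_RGB2BGR),(800,600),interpolation=cv2.INTER_CUBIC))
pickle.dump(D,open("d0.pkl","wb"))
print(status.state())
E
```

```text
dict_keys(['img', 'intrinsics', 'camera_from_world']) [624.  13.   0.] [[348.85094601   0.         254.49192394]
 [  0.         348.85094601 188.26217014]
 [  0.           0.           1.        ]]
[476.37910656  -2.53245967 931.32992301]
dict_keys(['img', 'intrinsics', 'camera_from_world']) [534. -82.   0.] [[487.72671766   0.         249.54561189]
 [  0.         487.72671766 191.18491133]
 [  0.           0.           1.        ]]
[1159.58185437  472.34452735  764.94050183]
{'time_s': 0.1, 'q': array([ 9.32690860e-01,  1.81480727e-01,  1.60791795e+00,  1.55624704e-05,
        1.35381675e+00, -2.06347633e-01]), 'joint_velocities': array([ 0.0004664 , -0.00023106, -0.00306697, -0.0013072 , -0.00094659,
       -0.00069907]), 'tau': array([ 1.01209713e-03, -4.34820628e+01, -3.42698658e+01,  7.05631846e-02,
        3.39634123e-02, -5.71720045e-05]), 'eef_pos': array([240.32250768, 521.82494159, 237.88757758]), 'tcp_rot': array([-3.39429654e-04,  2.14207599e-01,  9.76787821e-01, -7.37014765e-04]), 'force': array([-0.36857818,  0.94047571, -0.20326636]), 'torque': array([-0.00321436,  0.02988111, -0.0668412 ]), 'grasp_force': 0.0, 'gripper_width': 88.16500112556747}
```

View pics/top0.png

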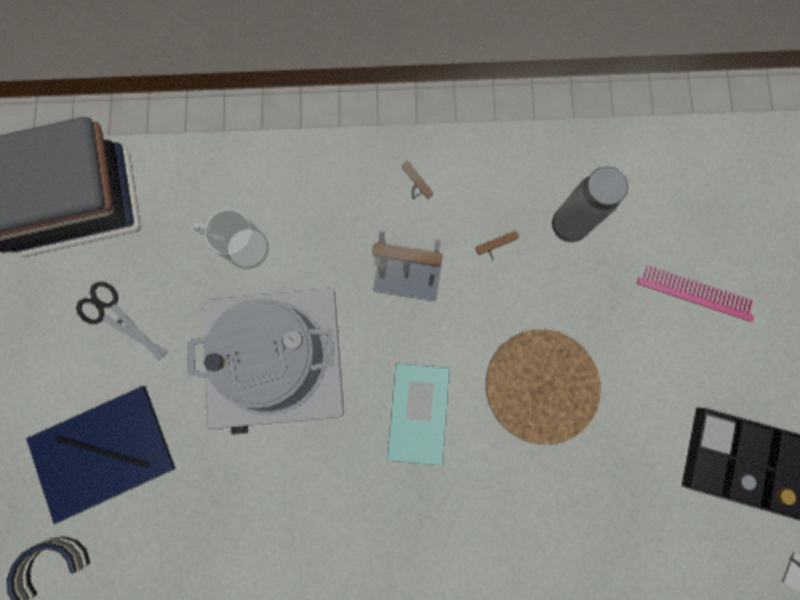

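View pics/scene0.png

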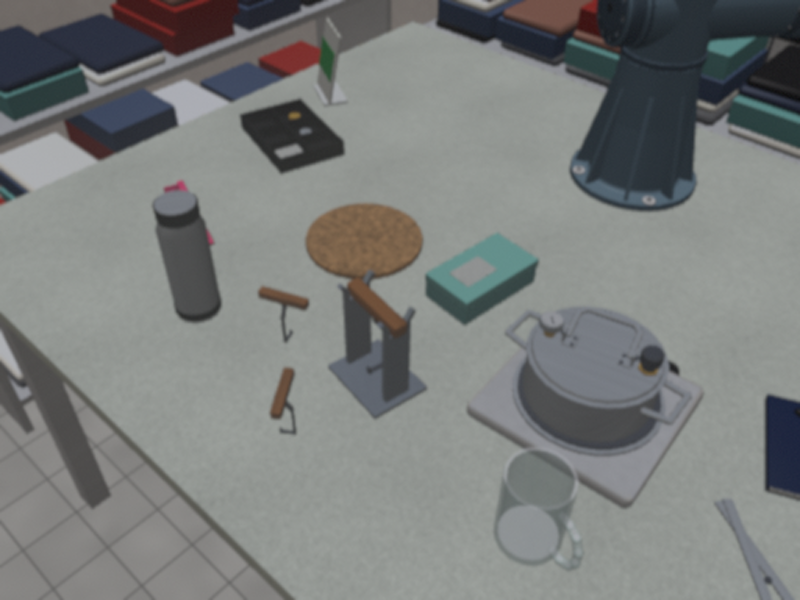

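The top view has image up = +x and left = +y. The pot is at about (265,355) with its loop towards image bottom, the stand at (408,265), the trivet at (543,387) and the carton at (420,413). The scene view agrees. Next I'll measure on enlarged crops.

```bash
python3 - <<'E'
from h import *
import pickle
D=pickle.load(open("d0.pkl","rb"))
def crop(n,x,y,w,h,k):
    im=cv2.cvtColor(D[n]["img"],cv2.COLOR_RGB2BGR)[y:y+h,x:x+w]
    im=cv2.resize(im,(w*k,h*k),interpolation=cv2.INTER_CUBIC); im=cv2.convertScaleAbs(im,alpha=1.5)
    for i in range(0,w,10): cv2.line(im,(i*k,0),(i*k,6),(0,0,255),1)
    for i in range(0,h,10): cv2.line(im,(0,i*k),(6,i*k),(0,0,255),1)
    return im
a=crop("top",115,180,100,75,4);b=crop("scene",295,190,160,100,4)[:300,:400] if 0 else crop("scene",320,190,133,100,3)[:300,:399]
c=crop("top",225,140,66,60,6)[:300,:396];e=crop("scene",205,170,80,100,3)
o=np.zeros((600,800,3),np.uint8)
for im,(x,y) in((a,(0,0)),(b,(400,0)),(c,(0,300)),(e,(400,300))): o[y:y+im.shape[0],x:x+im.shape[1]]=im
cv2.imwrite("pics/c1.png",o)
t=D["top"]
for nm,uv,z in[("trivet",(543/1.5625,386.5/1.5625),12),("lidtop",(258/1.5625,353/1.5625),113),("handle",(407/1.5625,254/1.5625),142),("carton",(419/1.5625,414/1.5625),46)]: print(nm,np.round(ray(t,uv,z)))
E
```

```text
trivet [ 471. -220.   12.]
lidtop [532. 227. 113.]
handle [671.  -2. 142.]
carton [433. -13.  46.]
```

View pics/c1.png

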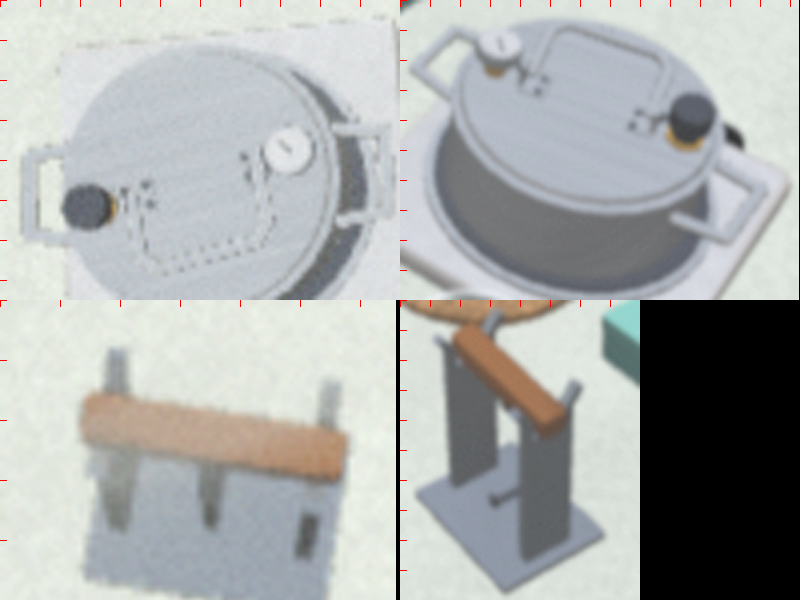

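```bash
python3 - <<'E'
from h import *
import pickle
D=pickle.load(open("d0.pkl","rb"));t,s=D["top"],D["scene"]
T=lambda x,y:(115+x/4,180+y/4); S=lambda x,y:(320+(x-400)/3,190+y/3)
U=lambda x,y:(225+x/6,140+(y-300)/6); V=lambda x,y:(205+(x-400)/3,170+(y-300)/3)
def pr(n,d,uv,z): print(n,np.round(ray(d,uv,z),1))
pr("bar L top",t,T(150,270),129);pr("bar R top",t,T(265,240),129)
pr("bar R sc",s,S(558,30),129);pr("bar L sc",s,S(667,64),129)
pr("valve top",t,T(88,206),140);pr("thermo top",t,T(290,150),140)
pr("valve sc",s,S(692,112),140);pr("thermo sc",s,S(500,46),140)
for q in((65,205),(300,205),(200,48)): pass
for q in((82,420),(346,455)): pr("handle end top",t,U(*q),142)
for q in((90,395),(83,438),(347,435),(340,478)): pr(" corner top",t,U(*q),142)
for q in((470,322),(560,408)): pr("handle end sc",s,V(*q),142)
for q in((455,335),(482,325),(568,405),(543,418)): pr(" corner sc",s,V(*q),142)
pr("hook sc",s,V(493,500),26);pr("hook sc r",s,V(518,490),24)
pr("hook top",t,U(210,525),26);pr("hooktop2",t,U(210,470),80)
for q in((417,492),(506,590),(603,535)): pr("foot sc",s,V(*q),4)
for q in((85,578),(328,600),(345,480)): pr("foot top",t,U(*q),4)
# lid ellipse: fit circle by eye pts, flange edge z~107
pts=[(68,205),(90,120),(200,46),(290,75),(330,150),(325,220),(300,275)]
P=np.array([ray(t,T(*q),107)[:2] for q in pts]);A=np.c_[2*P,np.ones(len(P))];c=np.linalg.lstsq(A,(P**2).sum(1),rcond=None)[0];print("lid",c[:2],np.sqrt(c[2]+c[:2]@c[:2]))
for k,(d,m) in {"t":(t,1),"s":(s,1)}.items():
    hsv=cv2.cvtColor(d["img"],cv2.COLOR_RGB2HSV)
    if k=="t": M=cv2.inRange(hsv,(5,70,60),(25,255,255)); M[:,:305]=0;M[:200]=0
    else: M=cv2.inRange(hsv,(5,70,60),(25,255,255)); M[:125]=0;M[177:]=0;M[:,:190]=0;M[:,272:]=0
    y,x=np.nonzero(M); (cx,cy),ax,an=cv2.fitEllipse(cv2.convexHull(np.c_[x,y].astype(np.float32)));print("triv",k,ax,ray(d,(cx,cy),12))
E
```

```text
bar L top [482.6 250.7 129. ]
bar R top [497.9 184.9 129. ]
bar R sc [505.2 189.  129. ]
bar L sc [485.6 254.9 129. ]
valve top [519.4 283.6 140. ]
thermo top [548.  168.4 140. ]
valve sc [523.2 289.5 140. ]
thermo sc [553.1 175.5 140. ]
handle end top [678.5  49.1 142. ]
handle end top [661.4 -52.7 142. ]
 corner top [688.4  45.8 142. ]
 corner top [671.3  48.8 142. ]
 corner top [669.3 -53.4 142. ]
 corner top [652.3 -50.  142. ]
handle end sc [655.5 -47.  142. ]
handle end sc [675.4  49.7 142. ]
 corner sc [671.2 -45.1 142. ]
 corner sc [652.3 -39.2 142. ]
 corner sc [670.1  51.6 142. ]
 corner sc [688.9  48.  142. ]
hook sc [683.   -2.2  26. ]
hook sc r [663.3   2.6  24. ]
hook top [658.8   1.   26. ]
hooktop2 [6.713e+02 1.000e-01 8.000e+01]
foot sc [699.7 -60.8   4. ]
foot sc [720.5  45.3   4. ]
foot sc [640.8  61.1   4. ]
foot top [640.7  58.1   4. ]
foot top [627.3 -50.8   4. ]
foot top [682.1 -60.6   4. ]
lid [534.30926389 228.11136675] 79.61074527388006
triv t (95.7315444946289, 214.8449249267578) [ 400.34946989 -371.45344942   12.        ]
triv s (46.77694320678711, 73.71790313720703) [ 478.96480015 -210.89750853   12.        ]
```

Both views agree to about 5 mm:

| Item | Position (x, y) | Notes |
|---|---|---|
| Lifter handle | (670, 0) | yaw -0.17, hook tip towards +x |
| Lid | (535, 229) | yaw 0.25 |
| Loop bar | (492.5, 219), z 129 | |
| Trivet | about (474, -216) | |

I'll move over the lifter now.

```bash
python3 -m inch '[[88,[43,-52,0],[0,0,-0.13]],[88,[86,-104,0],[0,0,-0.26]],[88,[129,-156,0],[0,0,-0.4]],[88,[172,-208,0],[0,0,-0.55]],[88,[215,-260,0],[0,0,-0.7]],[88,[258,-312,0],[0,0,-0.85]],[88,[300,-364,0],[0,0,-1.0]],[88,[345,-416,0],[0,0,-1.15]],[88,[388,-470,0],[0,0,-1.25]],[88,[429,-522,0],[0,0,-1.307]]]'; python3 -m inch '[[88,[0,0,0],[0,0,0]],[88,[0,0,0],[0,0,0]]]'
python3 - <<'E'
from h import *
import pickle
D={n:grab(n) for n in("top","scene")}
pickle.dump(D,open("d1.pkl","wb"))
a=D["scene"]["img"][70:270,190:340];b=D["top"]["img"][130:230,190:320]
o=np.zeros((600,800,3),np.uint8)
o[:533,:400]=cv2.resize(a,(400,533),interpolation=2);o[:308,400:]=cv2.resize(b,(400,308),interpolation=2)
cv2.imwrite("pics/c2.png",o[:,:,::-1])
E
```

```text
time_s: 1.35
eef_pos: [638.8, 38.1, 238.2]
tcp_rot: [-0.0, 0.765, 0.644, -0.0]
force: [0.4, 1.1, -0.3]
gripper_width: 88.0
grasp_force: 0.0
time_s: 1.6
eef_pos: [637.3, 40.1, 237.8]
tcp_rot: [-0.001, 0.764, 0.645, -0.001]
force: [-0.3, 0.9, 0.2]
gripper_width: 87.7
grasp_force: 0.0
```

View pics/c2.png

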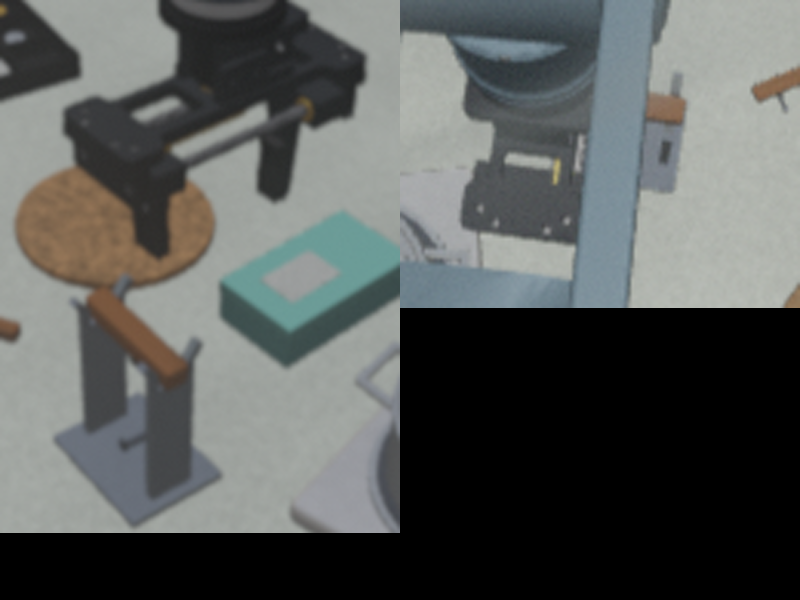

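The picture shows the gripper above and short of the stand, with the yaw right at -0.169. I'll finish the approach and descend.

```bash
python3 -m inch '[[88,[16,-20,0],[0,0,0]],[88,[32.5,-39.7,0],[0,0,0]],[88,[32.5,-39.7,0],[0,0,0]],[88,[32.5,-39.7,-30],[0,0,0]],[88,[32.5,-39.7,-60],[0,0,0]],[88,[32.5,-39.7,-60],[0,0,0]]]'
python3 - <<'E'
from h import *
a=grab("scene")["img"][70:270,190:340];b=grab("top")["img"][130:230,190:320]
o=np.zeros((600,800,3),np.uint8)
o[:533,:400]=cv2.resize(a,(400,533),interpolation=2);o[:308,400:]=cv2.resize(b,(400,308),interpolation=2)
cv2.imwrite("pics/c3.png",o[:,:,::-1])
E
```

```text
time_s: 2.45
eef_pos: [667.8, 2.3, 176.0]
tcp_rot: [-0.002, 0.763, 0.646, -0.002]
force: [-0.3, 0.8, -0.7]
gripper_width: 88.0
grasp_force: 0.0
```

View pics/c3.png

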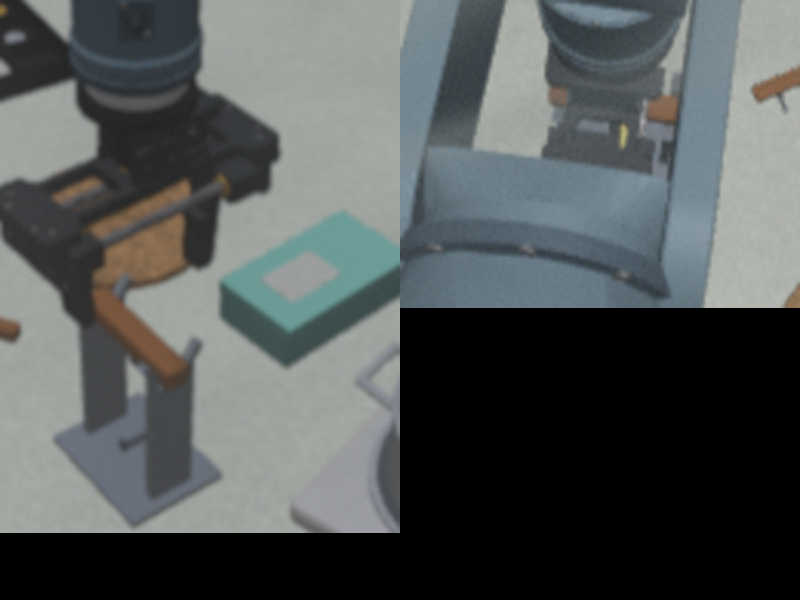

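The fingers straddle the handle at its middle, high in the frame. I'll lower and close.

```bash
python3 -m inch '[[88,[2,-2,-20],[0,0,0]],[88,[2,-2,-40],[0,0,0]],[88,[2,-2,-63],[0,0,0]],[88,[2,-2,-63],[0,0,0]],[40,[2,-2,-63],[0,0,0]],[26,[2,-2,-63],[0,0,0]],[26,[2,-2,-63],[0,0,0]],[26,[2,-2,-63],[0,0,0]]]'; python3 -m inch '[[0,[0,0,0],[0,0,0]],[0,[0,0,0],[0,0,0]],[0,[0,0,0],[0,0,0]],[0,[0,0,0],[0,0,0]]]'
```

```text
time_s: 3.55
eef_pos: [672.7, -1.9, 116.3]
tcp_rot: [0.0, 0.764, 0.645, 0.0]
force: [0.6, -0.1, -0.5]
gripper_width: 50.0
grasp_force: 0.0
time_s: 4.05
eef_pos: [672.4, -1.9, 115.7]
tcp_rot: [-0.0, 0.764, 0.645, -0.0]
force: [-0.7, 0.1, 1.1]
gripper_width: 19.6
grasp_force: 29.9
```

Gripped (19.6 mm, 30 N). Release pose for later: TCP (672.4, -1.9, 115.7), yaw -0.169. The handle centre is about 16.3 mm above the TCP. Now lift.

```bash
python3 -m inch '[[0,[0,0,10],[0,0,0]],[0,[0,0,30],[0,0,0]],[0,[0,0,60],[0,0,0]],[0,[0,0,100],[0,0,0]],[0,[0,0,145],[0,0,0]],[0,[0,0,145],[0,0,0]],[0,[0,0,145],[0,0,0]]]'
```

```text
time_s: 4.92
eef_pos: [672.2, -1.8, 260.8]
tcp_rot: [0.0, 0.764, 0.645, 0.0]
force: [0.1, 0.1, -1.4]
gripper_width: 19.8
grasp_force: 29.9
```

```bash
python3 -m inch '[[0,[-33,36,0],[0,0,0.06]],[0,[-66,71,0],[0,0,0.13]],[0,[-99,107,0],[0,0,0.2]],[0,[-132,142,0],[0,0,0.27]],[0,[-165,178,0],[0,0,0.34]],[0,[-206,214,0],[0,0,0.419]],[0,[-206,214,0],[0,0,0.419]],[0,[-206,214,0],[0,0,0.419]]]'
python3 -m inch '[[0,[0,0,-12],[0,0,0]],[0,[0,0,-25],[0,0,0]],[0,[0,0,-25],[0,0,0]]]'
python3 - <<'E'
from h import *
a=grab("scene");b=grab("top")
import pickle;pickle.dump({"scene":a,"top":b},open("d2.pkl","wb"))
o=np.zeros((600,800,3),np.uint8)
o[:400,:]=cv2.resize(a["img"][150:250,290:490],(800,400),interpolation=2);o[400:,:267]=cv2.resize(b["img"][180:255,115:215],(267,200),interpolation=2)
cv2.imwrite("pics/c4.png",o[:,:,::-1])
E
```

```text
time_s: 5.92
eef_pos: [466.2, 211.9, 259.7]
tcp_rot: [-0.0, 0.613, 0.79, -0.001]
force: [-0.1, -0.1, -1.5]
gripper_width: 19.9
grasp_force: 29.9
time_s: 6.3
eef_pos: [465.7, 211.3, 233.5]
tcp_rot: [-0.001, 0.614, 0.79, -0.002]
force: [0.4, 1.2, -1.5]
gripper_width: 19.9
grasp_force: 29.9
```

View pics/c4.png

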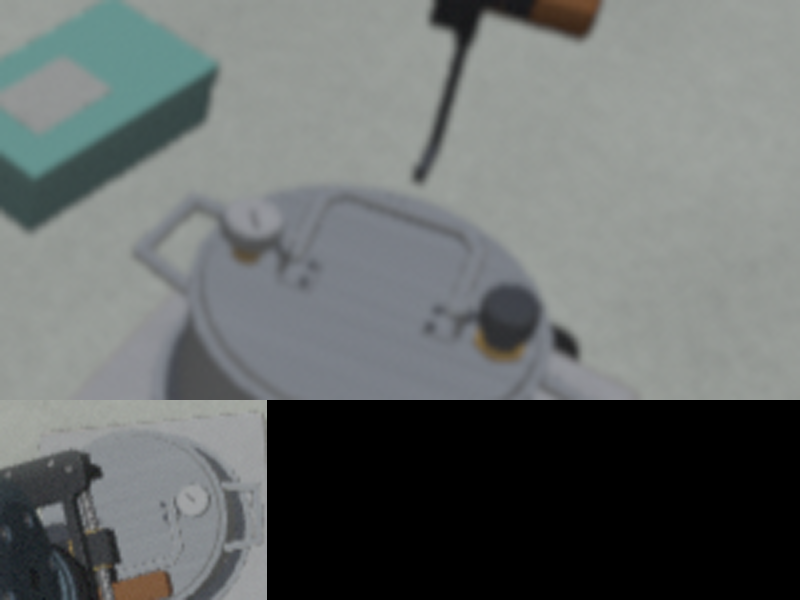

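The scene crop shows the hook tip at px (394.5,195), and the bar from (373,199) to (409.5,211). The hook sits just behind the bar, so I'll compute the difference in the same view.

```bash
python3 - <<'E'
from h import *
import pickle
D=pickle.load(open("d2.pkl","rb"));s=D["scene"]
print("pred tip px",proj(s,[465.7+.969*13,211.3+.247*13,149.8]), "tip@z150",ray(s,(394.5,195),149.8))
print("bar ends@129",ray(s,(373.25,198.75),129),ray(s,(409.5,210.75),129))
E
```

```text
pred tip px [[394.08172793 191.11026551]] tip@z150 [487.24498265 220.6376046  149.8       ]
bar ends@129 [501.41533216 187.89743766 129.        ] [483.53668823 254.79433586 129.        ]
```

```bash
python3 -m inch '[[0,[0,0,-12],[0,0,0]],[0,[0,0,-22],[0,0,0]],[0,[0,0,-22],[0,0,0]],[0,[0,0,-23],[0,0,0]],[0,[0,0,-23],[0,0,0]]]'
python3 -m inch '[[0,[0,0,-1],[0,0,0]],[0,[0,0,-1],[0,0,0]]]'
python3 -m inch '[[0,[0,0,-1],[0,0,0]],[0,[0,0,-1],[0,0,0]]]'
```

```text
time_s: 7.02
eef_pos: [466.6, 212.2, 213.0]
tcp_rot: [0.0, 0.613, 0.79, 0.0]
force: [-0.0, 0.3, -2.1]
gripper_width: 19.7
grasp_force: 29.9
time_s: 7.28
eef_pos: [466.5, 212.1, 211.8]
tcp_rot: [0.0, 0.613, 0.79, 0.0]
force: [0.0, -0.3, -1.3]
gripper_width: 19.9
grasp_force: 29.9
time_s: 7.52
eef_pos: [466.4, 212.1, 210.6]
tcp_rot: [-0.0, 0.613, 0.79, -0.0]
force: [0.5, 0.4, -1.4]
gripper_width: 19.8
grasp_force: 29.9
```

```bash
for i in 1 2 ; do python3 -m inch '[[0,[0,0,-1],[0,0,0]],[0,[0,0,-1],[0,0,0]]]' | sed -n '2p;4p'; done
python3 -m inch '[[0,[0,0,-0.7],[0,0,0]],[0,[0,0,-0.7],[0,0,0]]]'|sed -n '2p;4p'
```

```text
eef_pos: [466.4, 212.1, 209.6]
force: [-0.2, -0.1, -1.6]
eef_pos: [466.4, 212.1, 208.6]
force: [0.2, 0.1, -1.8]
eef_pos: [466.4, 212.1, 207.9]
force: [-0.4, -0.3, -1.2]
```

```bash
python3 -m inch '[[0,[0,0,-0.6],[0,0,0]],[0,[0,0,-0.6],[0,0,0]]]'|sed -n '2p;4p'
python3 -m inch '[[0,[0,0,-0.6],[0,0,0]],[0,[0,0,-0.6],[0,0,0]]]'|sed -n '2p;4p'
```

```text
eef_pos: [466.4, 212.1, 207.3]
force: [0.7, -0.7, -0.8]
eef_pos: [466.4, 212.1, 206.8]
force: [0.4, -0.9, -1.4]
```

```bash
python3 -m inch '[[0,[0,0,-0.6],[0,0,0]],[0,[0,0,-0.6],[0,0,0]]]'|sed -n '2p;4p'
python3 -m inch '[[0,[0,0,-0.5],[0,0,0]],[0,[0,0,-0.5],[0,0,0]]]'|sed -n '2p;4p'
```

```text
eef_pos: [466.7, 212.2, 206.6]
force: [0.1, -0.1, 2.0]
eef_pos: [466.9, 212.2, 206.6]
force: [-1.6, -1.0, 5.9]
```

Contact at 206.6, as the geometry predicts. I'll raise 1.3 mm and slide under the bar.

```bash
python3 -m inch '[[0,[0,0,2.2],[0,0,0]],[0,[0,0,2.2],[0,0,0]],[0,[0,0,2.2],[0,0,0]]]'|sed -n '2p;4p'
python3 -m inch '[[0,[3,0.7,0],[0,0,0]],[0,[6,1.4,0],[0,0,0]],[0,[9,2.1,0],[0,0,0]],[0,[9,2.1,0],[0,0,0]]]'|sed -n '2p;4p'
```

```text
eef_pos: [466.3, 212.1, 207.5]
force: [0.8, -0.6, -1.8]
eef_pos: [475.7, 214.3, 207.9]
force: [-0.3, 0.2, -1.4]
```

```bash
python3 -m inch '[[0,[2,0.5,0],[0,0,0]],[0,[4,1,0],[0,0,0]],[0,[6,1.5,0],[0,0,0]],[0,[6,1.5,0],[0,0,0]]]'|sed -n '2p;4p'
python3 -m inch '[[0,[3,0.7,0],[0,0,0]],[0,[6,1.5,0],[0,0,0]],[0,[9,2.3,0],[0,0,0]],[0,[11,2.8,0],[0,0,0]],[0,[11,2.8,0],[0,0,0]]]'|sed -n '2p;4p'
python3 - <<'E'
from h import *
a=grab("scene")
o=cv2.resize(a["img"][170:245,320:440],(800,500),interpolation=2)
cv2.imwrite("pics/c5.png",o[:,:,::-1])
E
```

```text
eef_pos: [481.6, 215.8, 208.0]
force: [0.2, -0.6, -1.5]
eef_pos: [492.6, 218.5, 207.8]
force: [0.5, -0.4, -1.9]
```

View pics/c5.png

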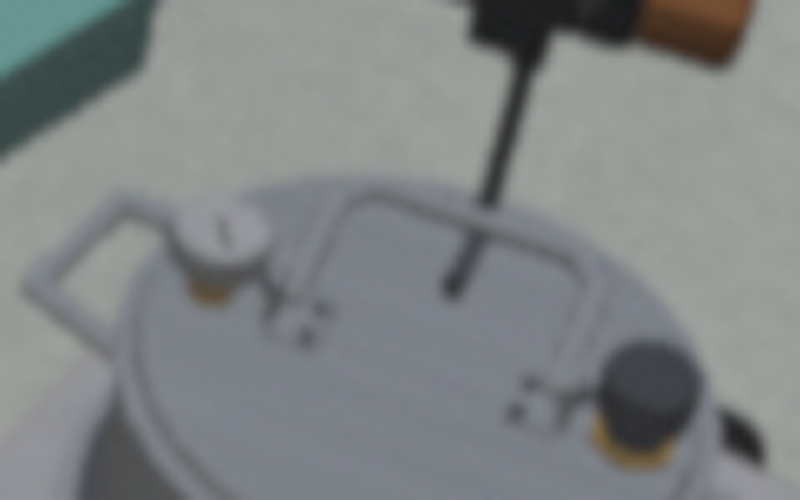

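The hook tongue passes under the bar at px (480,222), mid-bar, with the tip showing at (455,288). Now I'll swing the loop upright along the arc.

```bash
python3 -m inch '[[0,[0,0,5],[0,0,0]],[0,[0,0,10],[0,0,0]],[0,[0,0,15],[0,0,0]],[0,[0,0,19],[0,0,0]],[0,[2.4,0.6,25],[0,0,0]],[0,[4.8,1.2,30],[0,0,0]],[0,[8.7,2.2,34.5],[0,0,0]],[0,[12.6,3.2,38.5],[0,0,0]],[0,[12.6,3.2,38.5],[0,0,0]]]'
python3 -m inch '[[0,[3,0.8,1.5],[0,0,0]],[0,[6,1.5,2.5],[0,0,0]],[0,[9,2.3,3.5],[0,0,0]],[0,[11.6,3,4.3],[0,0,0]],[0,[15,3.8,4.7],[0,0,0]],[0,[19,4.8,4.9],[0,0,0]],[0,[23.3,6,4.9],[0,0,0]],[0,[23.3,6,4.9],[0,0,0]]]'
python3 - <<'E'
from h import *
a=grab("scene")
import pickle;pickle.dump(a,open("d3.pkl","wb"))
o=cv2.resize(a["img"][150:250,310:450],(800,571),interpolation=2)
cv2.imwrite("pics/c6.png",o[:,:,::-1])
E
```

```text
time_s: 12.45
eef_pos: [505.6, 221.8, 246.7]
tcp_rot: [0.0, 0.613, 0.79, 0.0]
force: [-0.6, 0.3, -2.4]
gripper_width: 19.6
grasp_force: 29.9
time_s: 13.45
eef_pos: [528.7, 227.8, 251.3]
tcp_rot: [0.0, 0.613, 0.79, 0.0]
force: [0.8, -0.1, -2.0]
gripper_width: 19.8
grasp_force: 29.9
```

View pics/c6.png

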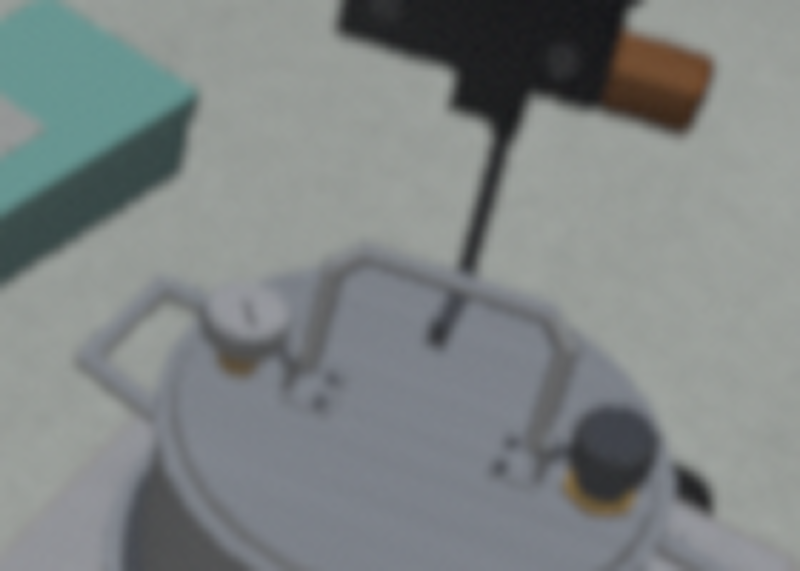

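The loop looks about upright, with bar ends near px (360,250) and (553,312) in the crop. The hook is under it, slightly left of the middle of the view. I'll check its angle numerically.

```bash
python3 - <<'E'
from h import *
import pickle
s=pickle.load(open("d3.pkl","rb"))
P=lambda x,y:(310+x/5.714,150+y/5.714)
for z in(160,168): a,b=ray(s,P(358,248),z),ray(s,P(555,312),z);print(z,np.round(a),np.round(b),np.round((a+b)/2,1))
print("valve/thermo",ray(s,P(615,440),140),ray(s,P(245,305),140))
C=np.array([536,230.]);x=np.array([.969,.247]);y=np.array([-.247,.969])
for th in(.9,1.1,1.3,1.45,1.57):
    c=C-45*np.cos(th)*x
    q=[np.r_[c+k*29*y,123+45*np.sin(th)] for k in(-1,1)];print(th,np.round((proj(s,q)-[310,150])*5.714))
h=np.array([528.7,227.8]);print("tip pred",(proj(s,[np.r_[h+13*x,161.6+6],np.r_[h+13*x,158],np.r_[h-13*x,162]])-[310,150])*5.714)
E
```

```text
160 [522. 193. 160.] [505. 254. 160.] [513.6 223.8 160. ]
168 [530. 197. 168.] [514. 257. 168.] [522.2 227.1 168. ]
valve/thermo [522.07901853 289.45630802 140.        ] [549.3220497 171.9287293 140.       ]
0.9 [[372. 246.]
 [550. 305.]]
1.1 [[367. 248.]
 [547. 309.]]
1.3 [[361. 257.]
 [542. 318.]]
1.45 [[355. 266.]
 [537. 328.]]
1.57 [[350. 276.]
 [533. 338.]]
tip pred [[433.69631417 317.58463215]
 [427.77064484 339.78871118]
 [454.51920789 280.05943388]]
```

The stem pushes from behind the hook centre, so the loop is only at about 1.2 rad. It needs another 15 mm along lid x to be upright. Then a slight lift to test the balance.

```bash
python3 -m inch '[[0,[4,1,0.5],[0,0,0]],[0,[8,2,1],[0,0,0]],[0,[12,3,1],[0,0,0]],[0,[14.4,3.6,1],[0,0,0]],[0,[14.4,3.6,1],[0,0,0]]]'|sed -n '2p;4p'
python3 -m inch '[[0,[0,0,1],[0,0,0]],[0,[0,0,2],[0,0,0]],[0,[0,0,2],[0,0,0]]]'|sed -n '2p;4p'
python3 -m inch '[[0,[0,0,1],[0,0,0]],[0,[0,0,1],[0,0,0]]]'|sed -n '2p;4p'
python3 -m inch '[[0,[0,0,1],[0,0,0]],[0,[0,0,1],[0,0,0]]]'|sed -n '2p;4p'
```

```text
eef_pos: [542.9, 231.3, 252.2]
force: [0.6, -0.1, -2.0]
eef_pos: [542.8, 231.3, 254.5]
force: [-0.1, -0.3, -1.9]
eef_pos: [542.4, 231.3, 254.7]
force: [-0.1, -0.2, -5.2]
eef_pos: [542.6, 231.3, 256.0]
force: [-0.1, 0.1, -5.9]
```

```bash
python3 -m inch '[[0,[0,0,1.5],[0,0,0]],[0,[0,0,3],[0,0,0]],[0,[0,0,3],[0,0,0]]]'|sed -n '2p;4p'
python3 - <<'E'
from h import *
a=grab("scene");d0=__import__("pickle").load(open("d3.pkl","rb"))
__import__("pickle").dump(a,open("d4.pkl","wb"))
o=np.vstack([cv2.resize(x["img"][170:250,325:445],(450,300),interpolation=2) for x in (d0,a)])
cv2.imwrite("pics/c7.png",o[:,:,::-1])
# patch tracking
g0,g1=[cv2.cvtColor(x["img"],cv2.COLOR_RGB2GRAY) for x in(d0,a)]
for n,(x,y) in{"thermo":(353,203),"valve":(418,228)}.items():
    r=cv2.matchTemplate(cv2.resize(g1[y-20:y+20,x-20:x+20],None,fx=8,fy=8,interpolation=2),cv2.resize(g0[y-9:y+9,x-9:x+9],None,fx=8,fy=8,interpolation=2),cv2.TM_CCOEFF_NORMED)
    _,m,_,l=cv2.minMaxLoc(r);print(n,m,l[0]/8-11,l[1]/8-11)
M=lambda p:proj(a,p)
print(M([[520,287,145]])-M([[520,287,140]]),M([[549,171,145]])-M([[549,171,140]]))
E
```

```text
eef_pos: [542.9, 231.4, 259.6]
force: [0.2, 0.8, -6.2]
thermo 0.9905049204826355 0.875 0.125
valve 0.9960027933120728 1.875 -2.25
[[ 0.66681135 -1.96294858]] [[ 0.3946205  -1.95571412]]
```

View pics/c7.png

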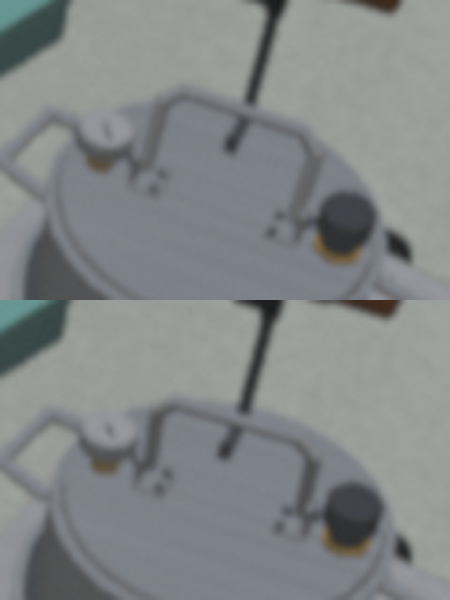

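Only the valve side rose (about 6 mm), so the thermometer side (lid -y) is heavy. I'll lift slightly more to read the free tilt and the weight.

```bash
cat > tilt.py <<'E'
from h import *
import pickle
d0=pickle.load(open("d3.pkl","rb"));a=grab("scene")
g0,g1=[cv2.cvtColor(x["img"],cv2.COLOR_RGB2GRAY) for x in(d0,a)]
for n,(x,y) in{"thermo":(353,203),"valve":(418,228)}.items():
    r=cv2.matchTemplate(cv2.resize(g1[y-30:y+20,x-20:x+20],None,fx=8,fy=8,interpolation=2),cv2.resize(g0[y-9:y+9,x-9:x+9],None,fx=8,fy=8,interpolation=2),cv2.TM_CCOEFF_NORMED)
    _,m,_,l=cv2.minMaxLoc(r);print(n,m,l[0]/8-11,l[1]/8-21)
E
python3 -m inch '[[0,[0,0,2],[0,0,0]],[0,[0,0,4],[0,0,0]],[0,[0,0,4],[0,0,0]]]'|sed -n '2p;4p'; python3 tilt.py
python3 -m inch '[[0,[0,0,2],[0,0,0]],[0,[0,0,4],[0,0,0]],[0,[0,0,4],[0,0,0]]]'|sed -n '2p;4p'; python3 tilt.py
```

```text
eef_pos: [542.9, 231.4, 263.7]
force: [0.1, -0.1, -4.7]
thermo 0.9781979322433472 1.375 0.125
valve 0.9927718639373779 3.375 -4.5
eef_pos: [542.9, 231.4, 267.6]
force: [-1.1, -0.3, -6.2]
thermo 0.9683082103729248 1.625 -1.75
valve 0.9936928153038025 3.75 -5.875
```

Free tilt is about 0.09 rad, thermometer side down. I'll set it back, shift the hook about 7 mm along lid -y and lift again.

```bash
python3 -m inch '[[0,[0,0,-3],[0,0,0]],[0,[0,0,-6],[0,0,0]],[0,[0,0,-9],[0,0,0]],[0,[0,0,-12],[0,0,0]],[0,[0,0,-14],[0,0,0]],[0,[0,0,-15.5],[0,0,0]],[0,[0,0,-15.5],[0,0,0]]]'|sed -n '2p;4p'; python3 tilt.py
python3 -m inch '[[0,[0.6,-2.3,0],[0,0,0]],[0,[1.2,-4.5,0],[0,0,0]],[0,[1.7,-6.8,0],[0,0,0]],[0,[1.7,-6.8,0],[0,0,0]]]'|sed -n '2p;4p'
python3 -m inch '[[0,[0,0,1.5],[0,0,0]],[0,[0,0,3],[0,0,0]],[0,[0,0,5],[0,0,0]],[0,[0,0,7],[0,0,0]],[0,[0,0,9],[0,0,0]],[0,[0,0,9],[0,0,0]]]'|sed -n '2p;4p'; python3 tilt.py
```

```text
eef_pos: [543.0, 231.3, 252.2]
force: [-1.1, -0.2, -1.7]
thermo 0.9952185750007629 -0.125 0.5
valve 0.9977084398269653 -0.125 0.625
eef_pos: [544.6, 224.3, 251.8]
force: [-0.4, -0.1, -1.8]
eef_pos: [544.5, 224.6, 260.9]
force: [-0.2, -0.1, -5.3]
thermo 0.9902724623680115 -0.125 -2.125
valve 0.9952355623245239 -0.375 -0.875
```

```bash
python3 -m inch '[[0,[0,0,2],[0,0,0]],[0,[0,0,4],[0,0,0]],[0,[0,0,6],[0,0,0]],[0,[0,0,6],[0,0,0]]]'|sed -n '2p;4p'; python3 tilt.py
```

```text
eef_pos: [544.6, 224.6, 267.1]
force: [-0.4, 0.4, -5.7]
thermo 0.9824060797691345 0.375 -4.625
valve 0.9945034384727478 0.375 -3.125
```

```bash
cat > pose.py <<'E'
from h import *
import pickle,sys
from scipy.optimize import least_squares
from scipy.spatial.transform import Rotation as R
from scipy.ndimage import map_coordinates,gaussian_filter
d0=pickle.load(open("d3.pkl","rb"))
C=np.array([535.7,229.7,113.]);Rl=R.from_euler("z",.25)
pts=[]
for r in np.arange(40,83,1.0):
    for t in np.arange(0,2*np.pi,1.2/r):
        x,y=r*np.cos(t),r*np.sin(t)
        if x<25 and abs(y)<45 : continue      # loop/hook area and its picture
        pts.append((x,y,0 if r<75 else -5))
for y0 in(60,-60):
    for dx in np.arange(-12,13,1.5):
        for dy in np.arange(-12,13,1.5): pts.append((dx,y0+dy,26))
        pts=[p for p in pts if not(p[2]<=0 and abs(p[1]-y0)<20 and p[0]<20 and p[0]>-55)]
L=np.array(pts)
def I(d,P):
    g=gaussian_filter(cv2.cvtColor(d["img"],cv2.COLOR_RGB2GRAY).astype(float),.8);u=proj(d,P);return map_coordinates(g,[u[:,1],u[:,0]],order=1)
def fit(d,z0=0):
    a=I(d0,C+Rl.apply(L))
    def f(p): return I(d,C+np.r_[p[3:6]]*10+Rl.apply(R.from_rotvec(p[:3]).apply(L)))-a
    best=min((least_squares(f,[r0,0,0,0,0,z/10.],loss="soft_l1",f_scale=5,diff_step=1e-3,x_scale=[.05,.05,.05,.3,.3,.3]) for z in(z0-3,z0,z0+3) for r0 in(-.04,0,.04)),key=lambda s:s.cost)
    return best
def report(d,z0):
    s=fit(d,z0);print("roll(x) pitch(y) yaw",np.round(s.x[:3],3),"shift",np.round(s.x[3:]*10,1),"cost",round(s.cost/len(L),1))
if __name__=="__main__":
    report(pickle.load(open("d4.pkl","rb")),3)
    d=grab("scene");pickle.dump(d,open("d5.pkl","wb"));report(d,float(sys.argv[1]))
E
python3 pose.py 12
```

```text
roll(x) pitch(y) yaw [ 0.043 -0.004  0.011] shift [-1.1  2.3  2.8] cost 1.2
roll(x) pitch(y) yaw [-0.027 -0.022 -0.002] shift [ 3.4 -0.6 11.6] cost 2.1
```

Pose fit: roll -0.027, pitch -0.022, a total of 0.035 rad, which is under the limit. I'll lift clear and hold, and refine the trivet position.

```bash
python3 -m inch '[[0,[0,0,2],[0,0,0]],[0,[0,0,5],[0,0,0]],[0,[0,0,9],[0,0,0]],[0,[0,0,13],[0,0,0]],[0,[0,0,16],[0,0,0]],[0,[0,0,18],[0,0,0]],[0,[0,0,18],[0,0,0]],[0,[0,0,18],[0,0,0]],[0,[0,0,18],[0,0,0]],[0,[0,0,18],[0,0,0]]]'|sed -n '2p;4p'; python3 pose.py 29
python3 - <<'E'
from h import *
import pickle
D=pickle.load(open("d0.pkl","rb"))
for k,(x0,x1,y0,y1),rgb in(("top",(305,392,205,290),0),("scene",(190,275,126,180),0)):
    d=D[k];hsv=cv2.cvtColor(d["img"],cv2.COLOR_RGB2HSV);M=cv2.inRange(hsv,(5,70,40),(25,255,255));m=np.zeros_like(M);m[y0:y1,x0:x1]=M[y0:y1,x0:x1]
    m=cv2.morphologyEx(m,cv2.MORPH_OPEN,np.ones((3,3)));c=max(cv2.findContours(m,0,1)[0],key=cv2.contourArea);h=cv2.convexHull(c)[:,0]
    P=np.array([ray(d,q,12)[:2] for q in h]);
    if k=="scene": P=P[[not(q[1]>168 or q[0]<196) for q in h]]
    A=np.c_[2*P,np.ones(len(P))];s=np.linalg.lstsq(A,(P**2).sum(1),rcond=None)[0];print(k,s[:2],np.sqrt(s[2]+s[:2]@s[:2]))
E
```

```text
eef_pos: [544.4, 224.5, 284.7]
force: [-0.5, -0.5, -5.6]
roll(x) pitch(y) yaw [ 0.043 -0.004  0.011] shift [-1.1  2.3  2.8] cost 1.2
roll(x) pitch(y) yaw [-0.029 -0.015  0.011] shift [ 0.3 -1.5 26.9] cost 2.4
top [ 473.13755758 -218.73268956] 93.02060939884771
scene [ 473.69481357 -215.86725296] 92.53822286415428
```

Lid hangs level at 27 mm up. Trivet is at (473.5, -217), with both views agreeing. I'll carry by (-63,-445) in gentle steps.

```bash
python3 -m inch '[[0,[-0.4,-3,0],[0,0,0]],[0,[-1.3,-9,0],[0,0,0]],[0,[-2.5,-18,0],[0,0,0]],[0,[-4.2,-30,0],[0,0,0]],[0,[-6.4,-45,0],[0,0,0]],[0,[-8.9,-63,0],[0,0,0]],[0,[-11.5,-81,0],[0,0,0]],[0,[-14,-99,0],[0,0,0]],[0,[-16.5,-117,0],[0,0,0]],[0,[-19,-135,0],[0,0,0]]]'|sed -n '2p;4p'
python3 -m inch '[[0,[-2.5,-18,0],[0,0,0]],[0,[-5,-36,0],[0,0,0]],[0,[-7.6,-54,0],[0,0,0]],[0,[-10.2,-72,0],[0,0,0]],[0,[-12.7,-90,0],[0,0,0]],[0,[-15.2,-108,0],[0,0,0]],[0,[-17.8,-126,0],[0,0,0]],[0,[-20.3,-144,0],[0,0,0]],[0,[-22.8,-162,0],[0,0,0]],[0,[-25.4,-180,0],[0,0,0]]]'|sed -n '2p;4p'
```

```text
eef_pos: [525.3, 88.2, 284.9]
force: [0.3, 0.4, -6.1]
eef_pos: [499.9, -91.7, 284.8]
force: [0.5, -0.1, -5.9]
```

```bash
python3 -m inch '[[0,[-2.5,-18,0],[0,0,0]],[0,[-5,-36,0],[0,0,0]],[0,[-7.6,-54,0],[0,0,0]],[0,[-10.2,-72,0],[0,0,0]],[0,[-12.7,-90,0],[0,0,0]],[0,[-15,-105,0],[0,0,0]],[0,[-16.7,-117,0],[0,0,0]],[0,[-17.8,-125,0],[0,0,0]],[0,[-18.4,-129.3,0],[0,0,0]],[0,[-18.4,-129.3,0],[0,0,0]]]'|sed -n '2p;4p'
python3 -m inch '[[0,[0,0,-2],[0,0,0]],[0,[0,0,-6],[0,0,0]],[0,[0,0,-12],[0,0,0]],[0,[0,0,-20],[0,0,0]],[0,[0,0,-28],[0,0,0]],[0,[0,0,-36],[0,0,0]],[0,[0,0,-44],[0,0,0]],[0,[0,0,-50],[0,0,0]],[0,[0,0,-54],[0,0,0]],[0,[0,0,-54],[0,0,0]]]'|sed -n '2p;4p'
python3 - <<'E'
from h import *
import pickle
d=grab("scene");t=grab("top");pickle.dump((d,t),open("d6.pkl","wb"))
o=np.zeros((600,800,3),np.uint8)
o[:480]=cv2.resize(d["img"][70:190,170:370],(800,480),interpolation=2)
o[480:]=0;o[400:600,:300]=cv2.resize(t["img"][190:290,290:440],(300,200))
cv2.imwrite("pics/c8.png",o[:,:,::-1])
E
```

```text
eef_pos: [481.7, -219.7, 284.8]
force: [0.0, -0.2, -6.2]
eef_pos: [481.6, -219.7, 230.5]
force: [-0.1, 0.1, -5.8]
```

View pics/c8.png

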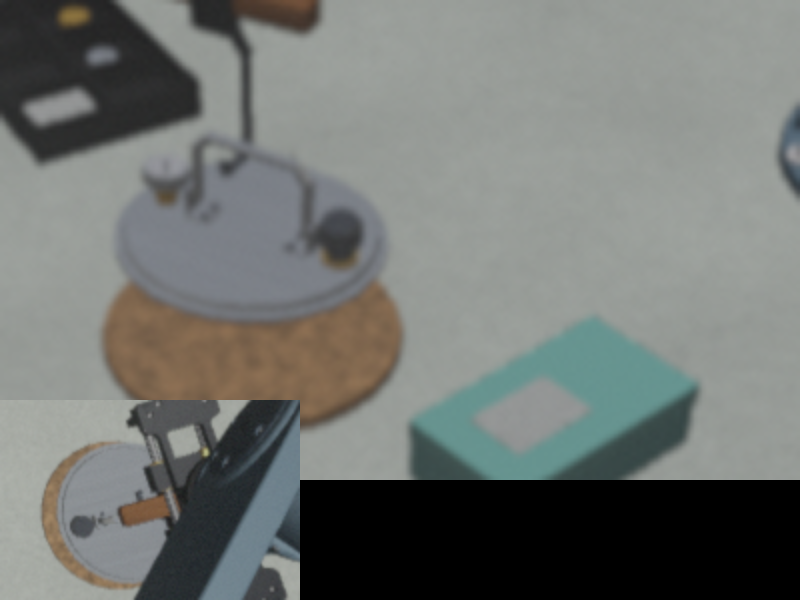

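The lid hangs level over the trivet (lid centre at about (251,231) in the scene crop, trivet behind it lower down). I'll check the centring numerically.

```bash
python3 - <<'E'
from h import *
import pickle
d,t=pickle.load(open("d6.pkl","rb"))
print("top",ray(t,(354.5,247),82))
u=[(115,240),(387,240),(250,322),(160,300),(340,302),(125,210),(376,205)]
P=np.array([ray(d,(170+x/4,70+y/4),80)[:2] for x,y in u]);A=np.c_[2*P,np.ones(len(P))];s=np.linalg.lstsq(A,(P**2).sum(1),rcond=None)[0];print("scene",s[:2],np.sqrt(s[2]+s[:2]@s[:2]))
a,b=[ray(d,(170+x/4,70+y/4),z) for x,y,z in((163,165,72+41),(340,225,72+41))];print(a,b,(a+b)/2)
E
```

```text
top [ 471.66610897 -219.62350021   82.        ]
scene [ 470.79213718 -215.59973888] 82.93542414591171
[ 486.75344479 -273.97187709  113.        ] [ 460.40113419 -153.45352325  113.        ] [ 473.57728949 -213.71270017  113.        ]
```

Centred within 2 mm. Lower gently.

```bash
python3 -m inch '[[0,[0,0,-3],[0,0,0]],[0,[0,0,-9],[0,0,0]],[0,[0,0,-17],[0,0,0]],[0,[0,0,-26],[0,0,0]],[0,[0,0,-35],[0,0,0]],[0,[0,0,-43],[0,0,0]],[0,[0,0,-49],[0,0,0]],[0,[0,0,-53],[0,0,0]],[0,[0,0,-55],[0,0,0]],[0,[0,0,-56],[0,0,0]]]'|sed -n '2p;4p'
python3 -m inch '[[0,[0,0,-1],[0,0,0]],[0,[0,0,-2],[0,0,0]],[0,[0,0,-3],[0,0,0]],[0,[0,0,-4],[0,0,0]],[0,[0,0,-5],[0,0,0]],[0,[0,0,-6],[0,0,0]],[0,[0,0,-7],[0,0,0]],[0,[0,0,-7.5],[0,0,0]],[0,[0,0,-7.5],[0,0,0]]]'|sed -n '2p;4p'
python3 -m inch '[[0,[0,0,-1],[0,0,0]],[0,[0,0,-2],[0,0,0]],[0,[0,0,-2],[0,0,0]],[0,[0,0,-2],[0,0,0]]]'|sed -n '2p;4p'
```

```text
eef_pos: [481.8, -219.8, 174.9]
force: [-0.3, 0.3, -6.0]
eef_pos: [481.9, -220.0, 167.7]
force: [0.2, -0.1, -3.0]
eef_pos: [481.8, -219.8, 165.4]
force: [-0.5, -0.2, -1.6]
```

Weight is off and the lid rests on the trivet. I'll lower the tip below the bar, back out along lid -x, then rise.

```bash
python3 -m inch '[[0,[0.5,0.1,-2],[0,0,0]],[0,[0.5,0.1,-5],[0,0,0]],[0,[0.5,0.1,-8],[0,0,0]],[0,[0.5,0.1,-8],[0,0,0]],[0,[0.5,0.1,-8],[0,0,0]]]'|sed -n '2p;4p'
python3 -m inch '[[0,[-4,-1,0],[0,0,0]],[0,[-10,-2.5,0],[0,0,0]],[0,[-17,-4.2,0],[0,0,0]],[0,[-25,-6.2,0],[0,0,0]],[0,[-35,-8.7,0],[0,0,0]],[0,[-45,-11.2,0],[0,0,0]],[0,[-50,-12.5,0],[0,0,0]],[0,[-50,-12.5,0],[0,0,0]]]'|sed -n '2p;4p'
```

```text
eef_pos: [482.2, -219.7, 157.3]
force: [-0.4, 0.9, -1.1]
eef_pos: [431.9, -232.3, 157.4]
force: [0.9, -0.4, -0.7]
```

```bash
python3 -m inch '[[0,[0,0,20],[0,0,0]],[0,[0,0,55],[0,0,0]],[0,[0,0,95],[0,0,0]],[0,[0,0,108],[0,0,0]],[0,[0,0,108],[0,0,0]]]'|sed -n '2p;4p'
python3 -m inch '[[0,[20,19,0],[0,0,-0.04]],[0,[50,48,0],[0,0,-0.09]],[0,[80,77,0],[0,0,-0.14]],[0,[110,105,0],[0,0,-0.19]],[0,[140,134,0],[0,0,-0.25]],[0,[170,163,0],[0,0,-0.3]],[0,[200,192,0],[0,0,-0.36]],[0,[225,216,0],[0,0,-0.4]],[0,[240.5,230.4,0],[0,0,-0.419]],[0,[240.5,230.4,0],[0,0,-0.419]]]'
python3 -m inch '[[0,[0,0,0],[0,0,0]],[0,[0,0,0],[0,0,0]]]'
```

```text
eef_pos: [432.5, -232.3, 265.5]
force: [-0.4, 0.1, -3.1]
time_s: 31.88
eef_pos: [672.2, -0.5, 262.0]
tcp_rot: [-0.002, 0.763, 0.646, -0.001]
force: [-0.2, -0.1, -2.1]
gripper_width: 19.9
grasp_force: 29.9
time_s: 32.12
eef_pos: [672.0, -2.6, 264.8]
tcp_rot: [-0.0, 0.764, 0.645, -0.0]
force: [-0.8, -0.4, -1.4]
gripper_width: 19.9
grasp_force: 29.9
```

```bash
python3 -m inch '[[0,[0.4,0.7,-30],[0,0,0]],[0,[0.4,0.7,-65],[0,0,0]],[0,[0.4,0.7,-100],[0,0,0]],[0,[0.4,0.7,-120],[0,0,0]],[0,[0.4,0.7,-130],[0,0,0]],[0,[0.4,0.7,-136],[0,0,0]],[0,[0.4,0.7,-136],[0,0,0]]]'|sed -n '2,4p'
python3 -m inch '[[0,[0,0,-3],[0,0,0]],[0,[0,0,-6],[0,0,0]],[0,[0,0,-9],[0,0,0]],[0,[0,0,-11],[0,0,0]],[0,[0,0,-11],[0,0,0]]]'|sed -n '2,4p'
```

```text
eef_pos: [673.4, -1.2, 130.0]
tcp_rot: [0.0, 0.764, 0.645, 0.0]
force: [-0.3, -0.0, -1.6]
eef_pos: [672.9, -1.1, 117.9]
tcp_rot: [-0.0, 0.764, 0.645, -0.0]
force: [-1.9, 0.2, -2.0]
```

```bash
python3 -m inch '[[0,[-0.5,-0.5,-1],[0,0,0]],[0,[-0.5,-0.5,-2],[0,0,0]],[0,[-0.5,-0.5,-2.3],[0,0,0]],[0,[-0.5,-0.5,-2.3],[0,0,0]]]'|sed -n '2,4p'
```

```text
eef_pos: [673.0, -1.4, 117.1]
tcp_rot: [0.0, 0.764, 0.645, 0.0]
force: [-4.1, 2.2, 5.6]
```

```bash
python3 -m inch '[[0,[-1,0.1,0],[0,0,0]],[0,[-1.5,0.2,0],[0,0,0]],[0,[-1.5,0.2,0],[0,0,0]]]'|sed -n '2,4p'
python3 -m inch '[[0,[0,0,-0.8],[0,0,0]],[0,[0,0,-0.8],[0,0,0]]]'|sed -n '2,4p'
```

```text
eef_pos: [672.1, -1.6, 116.8]
tcp_rot: [0.001, 0.764, 0.645, 0.001]
force: [2.8, 0.1, 3.8]
eef_pos: [671.6, -1.8, 115.6]
tcp_rot: [0.001, 0.764, 0.645, 0.0]
force: [2.1, -0.2, 4.0]
```

Seated at the original height. I'll open and retreat upward.

```bash
python3 -m inch '[[30,[0,0,0],[0,0,0]],[60,[0,0,0],[0,0,0]],[88,[0,0,0],[0,0,0]],[88,[0,0,0],[0,0,0]],[88,[0,0,0],[0,0,0]],[88,[0,0,0],[0,0,0]]]'
python3 -m inch '[[88,[0,0,15],[0,0,0]],[88,[0,0,40],[0,0,0]],[88,[0,0,80],[0,0,0]],[88,[0,0,130],[0,0,0]],[88,[-60,0,150],[0,0,0]],[88,[-120,40,150],[0,0,0]],[88,[-160,90,150],[0,0,0]],[88,[-200,140,150],[0,0,0]],[88,[-240,190,150],[0,0,0]],[88,[-280,250,150],[0,0,0]]]'
python3 -m inch '[[88,[-30,50,0],[0,0,0]],[88,[-60,100,0],[0,0,0]],[88,[-90,150,0],[0,0,0]],[88,[-90,150,0],[0,0,0]],[88,[-90,150,0],[0,0,0]]]'
python3 - <<'E'
from h import *
import pickle
D0=pickle.load(open("d0.pkl","rb"));D=[grab("top"),grab("scene")]
for n,d,boxes in(("top",D[0],{"stand":(233,145,288,195)}),("scene",D[1],{"stand":(205,170,280,268)})):
    for k,(x0,y0,x1,y1) in boxes.items():
        df=cv2.absdiff(cv2.GaussianBlur(d["img"],(3,3),0),cv2.GaussianBlur(D0[n]["img"],(3,3),0))[y0:y1,x0:x1].max(2);print(n,k,df.mean(),(df>40).sum())
    c=lambda im:tuple(np.median(np.argwhere(cv2.inRange(cv2.cvtColor(im,cv2.COLOR_RGB2HSV)[boxes["stand"][1]:boxes["stand"][3],boxes["stand"][0]:boxes["stand"][2]],(3,90,60),(20,255,255))),axis=0))
    print("handle px",c(D0[n]["img"]),c(d["img"]))
# lid circle on trivet
t,s=D
o=np.zeros((600,800,3),np.uint8)
o[:300,:400]=cv2.resize(t["img"][190:295,290:430],(400,300),interpolation=2);o[:300,400:]=cv2.resize(s["img"][100:205,170:310],(400,300),interpolation=2)
o[300:,:400]=cv2.resize(t["img"][130:290,110:310],(400,300));o[300:,400:]=cv2.resize(s["img"][120:300,200:440],(400,300))
cv2.imwrite("pics/fin.png",o[:,:,::-1])
E
```

```text
time_s: 35.5
eef_pos: [671.1, -1.4, 115.2]
tcp_rot: [-0.0, 0.764, 0.645, -0.0]
force: [0.4, -0.6, 0.2]
gripper_width: 77.8
grasp_force: 0.0
time_s: 36.75
eef_pos: [403.4, 230.2, 266.7]
tcp_rot: [0.001, 0.764, 0.645, 0.001]
force: [0.5, 0.8, 0.2]
gripper_width: 88.1
grasp_force: 0.0
time_s: 37.38
eef_pos: [314.7, 378.9, 266.0]
tcp_rot: [0.0, 0.764, 0.646, 0.0]
force: [0.1, -1.1, 0.1]
gripper_width: 88.1
grasp_force: 0.0
top stand 1.794181818181818 0
handle px (np.float64(21.0), np.float64(45.0)) (np.float64(21.0), np.float64(45.5))
scene stand 2.930748299319728 0
handle px (np.float64(17.0), np.float64(32.0)) (np.float64(20.0), np.float64(33.0))
```

The stand region matches the start image (no changed pixels). One last numeric check that the lid is centred on the trivet, using the visible cork ring, and that the pot hasn't moved.

```bash
python3 - <<'E'
from h import *
import pickle
D0=pickle.load(open("d0.pkl","rb"))
d=grab("top");hsv=cv2.cvtColor(d["img"],cv2.COLOR_RGB2HSV);M=cv2.inRange(hsv,(5,70,40),(25,255,255))
T=np.array([473.5,-217.5]);g=cv2.cvtColor(d["img"],cv2.COLOR_RGB2GRAY)
E=[]
for a in np.arange(0,2*np.pi,.1):
    r=np.arange(60,105,.5);v=np.array([T[0]+0*r+r*np.cos(a),T[1]+r*np.sin(a),20+0*r]).T
    u=np.round(proj(d,v)).astype(int);m=M[u[:,1],u[:,0]]>0
    i=np.argmax(np.convolve(m,np.ones(6),"valid")>=5)
    if m.sum()>5: E.append(v[i,:2])
E=np.array(E);A=np.c_[2*E,np.ones(len(E))];s=np.linalg.lstsq(A,(E**2).sum(1),rcond=None)[0];print(len(E),"lid",s[:2],np.sqrt(s[2]+s[:2]@s[:2]))
for n,b in(("top",(122,186,214,270)),):
    df=cv2.absdiff(cv2.GaussianBlur(d["img"],(3,3),0),cv2.GaussianBlur(D0[n]["img"],(3,3),0)).max(2)
    for k,(x0,y0,x1,y1) in{"pothandleL":(118,212,132,244),"pothandleR":(198,205,215,240),"mug":(120,130,175,172),"flask":(350,105,405,157),"carton":(246,230,292,300)}.items(): print(k,(df[y0:y1,x0:x1]>40).sum())
E
```

```text
63 lid [ 474.38214528 -215.13431221] 83.92485173208345
pothandleL 7
pothandleR 0
mug 0
flask 0
carton 0
```

```bash
python3 -c "
from rig import env
print(env.hand_in())"
```

```text
the job is handed in; nothing more can be done
None
```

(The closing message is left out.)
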